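# Fold the keeper flap down and shut the gauge case

## Robot

A 6-joint arm with a two-finger parallel gripper is mounted at the origin on the work surface; the furniture and walls round the work are solid. World frame = base frame: x ahead of the robot, y to its left, z up, the work surface at z = 0. Lengths are in m, angles in rad, forces in N, time in s.
With the tool pointing down it reaches from about 0.25 to 0.775 m from the base axis. Payload 4 kg.
Tool frame: the origin (TCP) lies at the very end of the fingers, on their centre line; the grasp point (between the pads) lies 19 mm behind it (ctrl.grip_depth is the distance from the TCP to the grasp point, in m); y points along the fingers, x is the direction in which the jaws open and shut, and the axes are right-handed (so a half turn about y gives the same grasp; the last joint's range is limited). The gripper opens to 94 mm and grips with 3 to 60 N. Pads are 16 mm wide; open, the fingers measure 119 mm over their backs; the gripper's body (75 mm by 177 mm) begins 78 mm behind the grasp point.
Start: joints at [-1.359, 0.087, 1.371, -0, 1.684, -0.103], TCP at [0.17, -0.523, 0.206] pointing down, gripper open.
Joint ranges: [-3.1, 3.1], [-0.76, 2.03], [0.27, 2.55], [-1.08, 4.22], [0.17, 2.65], [-2.57, 2.57]. Speed limits (rad/s): [2.79, 2.79, 3.14, 3.14, 3.14, 3.14].

## Interface

Orientations are given as a 3x3 rotation matrix whose columns are the frame's x, y, z axes.
In Python, from plant import ctrl gives the robot as it stands.
- The arm moves only by the tool servo_tool, never from a script. Its argument "plan" is a list of rows, each a list of 2 entries, a list of its own where there are three numbers: the shift along the tool's x, y, z in mm, then the turn, a rotation vector about the tool's x, y, z in degrees. In form: [[[dx, dy, dz], [rx, ry, rz]], ...]. A call has 1 to 20 rows; each row shifts and turns the pose as measured when the row begins, along the tool's axes as they then stand; what a row does not reach is not made up. A row lasts 1/10 s, in which the tool goes at most 50 mm and 8.59 degrees, less where a joint would pass 70% of its speed; a pose out of reach is approached as far as the arm can. A call with a gripper value outside its range is refused whole. "gripper" is the opening, from 0 (shut) to 1 (fully open), set as the call begins (left out, the last holds). The fingers move at their own pace and stop on an object; "force" is the grip in N (left out, the last holds). Time passes only in rows, so rows that do not move let the fingers close. It gives the time, the measured TCP pose, the force and the opening at its end, in the units of the state.
- ctrl.sense(): the state, without advancing time (a new reading comes with each control period).
- ctrl.camera(name): name is "side" or "top"; returns the picture (400x640x3 uint8, red, green, blue); there is no depth.
- ctrl.camera_info(name): a dict with "camera_matrix" (3x3 intrinsics, pixels), "world_from_camera" (4x4, takes a point from camera to world coordinates). Camera axes: x right, y up, looking along -z (the intrinsics and any distortion apply to the point x, -y, -z); pixel columns grow to the right and rows downward; lengths in m; the calibration is good to about 2 mm. A picture is of the moment at which its call begins. camera_info takes no time and is no camera call.
- ctrl.sign_off(): hands the job in, once; it reports no verdict.
The state is a dict: "time_s": time; "q": joint angles; "dq": joint speeds; "joint_efforts": joint torques, N m; "position": TCP position; "tool_rot": TCP orientation; "contact_force": force on the tool from outside, world axes, zero at the start; "ft_torque": the same for the moment, N m; "width": finger opening in m.
Only numpy, scipy, OpenCV 4.12 (cv2) and the standard library are available. Lean on these libraries where they do the work, as an engineer would, in place of code of your own. Each camera call takes 0.05 s, during which the arm holds its last target.

## Task

The wooden gauge block case stands open, and the thin keeper flap inside its front wall stands up. Using the fingertips or the outside of the fingers only, first push the flap down flat over the gauge blocks while the lid still stands open, then push the lid over from behind and down until it is fully shut. Pinch and lift nothing (never put the jaws astride the flap or the lid), leave the weights and the ring where they stand, and finish clear of everything.

Things in the scene. Friction and masses are not known exactly. Their poses are not given: they have to be found in the camera images.
- gauge_case: Wooden case fixed to the table, 30 mm high, 42 with lid shut, 200 mm wide (y). Origin: middle of its underside, z up; x runs from front wall (outer face -59 mm) to back wall (56 mm), where the lid is hinged. Row of steel gauge blocks inside, top at 26 mm. The front, with the flap, points to the robot's right or right and half towards it; the lid hinge is on the far left side.
- gauge_case_lid (a joint): Angle of the lid, rad: 0 fully shut, about 1.57 upright, at most 1.745 (leaning back a little). The hinge is stiff: the lid stays wherever it is left and must be pushed all the way, with about 2 to 4 N near its free edge.
- lid_hinge (a point): Middle of the lid's hinge line, at case x = 58 mm, z = 31 mm; the line runs along the case's y. The lid, a wooden board 200 mm wide, reaches from 2 to 117 mm from it. Its inner face passes through the line; its outer face, pushed to shut it, lies 11 mm off that (on top when shut, at the back when open). The axes turn with the lid and equal the case's when shut.
- lid_mid (a point): Centre of the lid board (115 x 200 x 11 mm), half-way through its thickness; its z axis is the outward normal of the outer face, its y runs along the hinge.
- keeper_flap (a joint): Angle of the keeper flap, rad: 0 flat over the gauge blocks, 1.57 upright, at most 1.65. Stiff hinge: it stays where it is left; about 1 N near its free edge moves it. At 0 it meets a stop, its upper face 29 mm above the table, just below the case's rim. Lid and flap hit one another if the lid is swung over while the flap stands.
- flap_hinge (a point): Middle of the flap's hinge line, just inside the front wall, at case x = -50 mm, z = 28 mm, along the case's y and in the board's mid-plane. The flap is a pale wooden board 180 mm wide, 3 mm thick, with two small brass hinges, reaching 89 mm from the line; it folds towards the lid's hinge. The axes turn with the flap and equal the case's when flat.
- flap_mid (a point): Centre of the flap board (88 x 180 x 3 mm); its z axis is the normal of the face that ends on top when folded down (upright, that face looks out over the front wall), its y runs along the hinge.
- weight_large: Bystander in front of or behind the case, loose, to be left alone: the brass weight, 34 mm across and 42 mm tall, with a narrower neck on top; origin at the centre of its underside.
- weight_small: Bystander in front of or behind the case, loose, to be left alone: the smaller brass weight, 24 mm across and 30 mm tall; origin at the centre of its underside.
- ring_gauge: Bystander in front of or behind the case, loose, to be left alone: a steel setting ring lying flat, 52 mm outside diameter, 14 mm high; origin at the centre of its underside.

How it is judged:
By the outcome, as a careful person would: the job done as asked, in the order asked, and still so for the second after the job is handed in, with the robot touching nothing.
It also fails if it takes over 48 s, if anything falls off the work surface, if the arm or the gripper's body presses on something with over 40 N, if the wrist force passes 120 N, or if a joint passes its speed limit or range.

## Working session

There is one attempt and no reset: what is moved stays moved. The work goes in short steps, Python scripts to look and compute and a tool call to move; the robot and the scene stay as the last step left them, time stands still between calls to the robot, and variables do not carry over. Pictures are saved under pics/ and viewed, and the job is handed in when it is done.

Besides the shell and the picture viewer there is one more tool, called after ">>>" as a command line: name --argument value ..., lists and objects as JSON in quotes. servo_tool: Moves the arm, as the interface text tells. Its arguments: {"type":"object","properties":{"plan":{"type":"array"},"gripper":{"type":"number"},"force":{"type":"number"}},"required":["plan"]}

```bash
ls; mkdir -p pics; python3 - <<'E'
from plant import ctrl
import cv2, numpy as np
np.set_printoptions(precision=4,suppress=True)
for n in ("side","top"):
    im=ctrl.camera(n); cv2.imwrite(f"pics/{n}0.png",im[:,:,::-1])
    i=ctrl.camera_info(n); print(n,i)
s=ctrl.sense(); print(s)
E
```

```text
pics
side {'camera_matrix': array([[446.3769,   0.    , 321.7162],
       [  0.    , 446.3769, 202.0063],
       [  0.    ,   0.    ,   1.    ]]), 'world_from_camera': array([[ 0.9553, -0.2229,  0.1943,  0.6348],
       [ 0.2957,  0.7173, -0.631 , -0.5667],
       [ 0.0012,  0.6602,  0.7511,  0.8242],
       [ 0.    ,  0.    ,  0.    ,  1.    ]])}
top {'camera_matrix': array([[433.1629,   0.    , 318.9826],
       [  0.    , 433.1629, 203.2843],
       [  0.    ,   0.    ,   1.    ]]), 'world_from_camera': array([[-0.0085,  0.9983, -0.0578,  0.3921],
       [-1.    , -0.0086, -0.0002,  0.0618],
       [-0.0007,  0.0578,  0.9983,  0.984 ],
       [ 0.    ,  0.    ,  0.    ,  1.    ]])}
{'time_s': 0.1, 'q': array([-1.3591,  0.0879,  1.372 , -0.    ,  1.6836, -0.1031]), 'dq': array([ 0.0005, -0.0026, -0.0032,  0.0007, -0.0034,  0.002 ]), 'joint_efforts': array([  0.0026, -34.1254, -30.3301,   0.0721,   0.0305,  -0.0001]), 'position': array([ 0.1702, -0.5225,  0.2045]), 'tool_rot': array([[ 0.3096, -0.0004,  0.9509],
       [-0.9509,  0.0019,  0.3096],
       [-0.0019, -1.    ,  0.0002]]), 'contact_force': array([0.2041, 0.1064, 0.1711]), 'ft_torque': array([ 0.0119, -0.0131,  0.0169]), 'width': 0.09407083344619488}
```

View pics/side0.png

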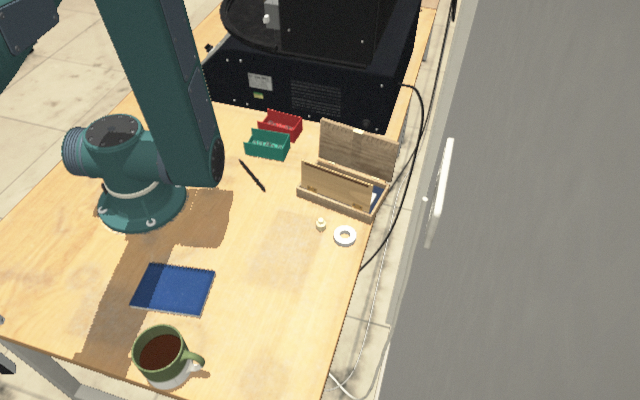

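View pics/top0.png

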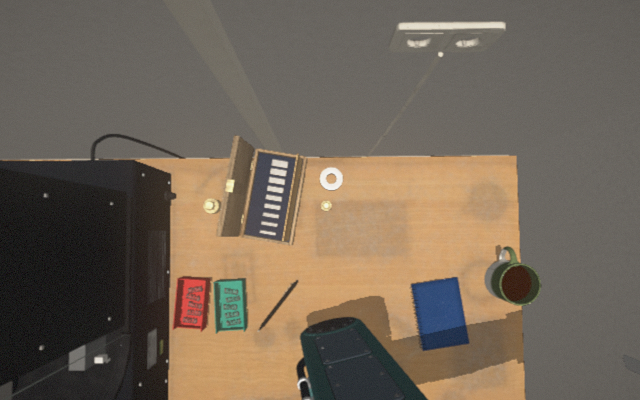

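```bash
python3 - <<'E'
import cv2
a=cv2.imread("pics/side0.png")[105:255,280:430]; cv2.imwrite("pics/s0c.png",cv2.resize(a,None,fx=4,fy=4,interpolation=2))
a=cv2.imread("pics/top0.png")[125:255,165:365]; cv2.imwrite("pics/t0c.png",cv2.resize(a,None,fx=4,fy=4,interpolation=2))
E
```

```text
(no output)
```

View pics/s0c.png

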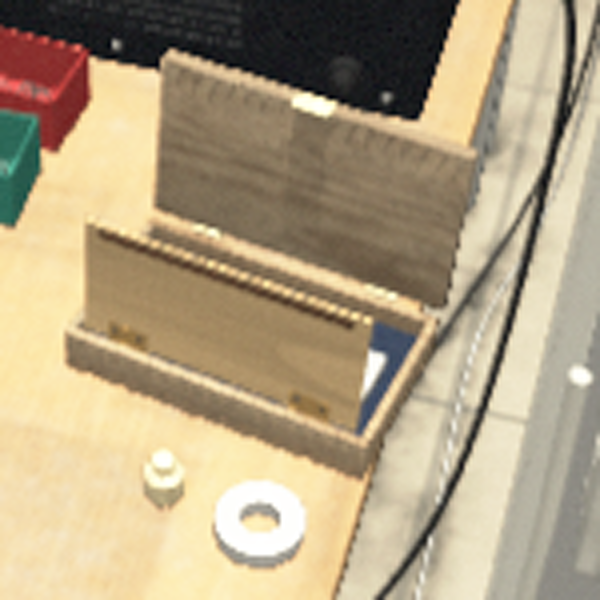

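View pics/t0c.png

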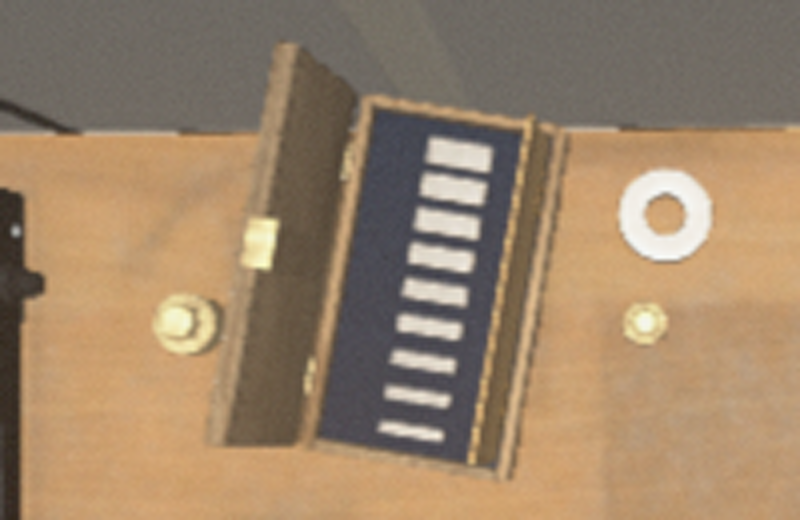

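```bash
cat > h.py <<'E'
import numpy as np, cv2
from scipy.optimize import least_squares
from plant import ctrl
np.set_printoptions(precision=4,suppress=True)
CI={n:ctrl.camera_info(n) for n in("side","top")}
def proj(n,P):
    T=np.linalg.inv(CI[n]["world_from_camera"]);K=CI[n]["camera_matrix"]
    P=np.atleast_2d(P)@T[:3,:3].T+T[:3,3]; p=P*[1,-1,-1]; p=p@K.T
    return p[:,:2]/p[:,2:]
def ray(n,uv,z):
    T=CI[n]["world_from_camera"];K=CI[n]["camera_matrix"]
    d=np.linalg.inv(K)@[uv[0],uv[1],1]; d=T[:3,:3]@(d*[1,-1,-1]); o=T[:3,3]
    return o+d*(z-o[2])/d[2]
def lid(r,t,y,a): # r from hinge, t outward from inner face
    return [58-0+(-r*np.cos(a)+t*np.sin(a)), y, 31+r*np.sin(a)+t*np.cos(a)]
def flap(r,t,y,a): # t>0 upper face
    return [-50+r*np.cos(a)-t*np.sin(a), y, 28+r*np.sin(a)+t*np.cos(a)]
def w(p,c):
    X,Y,th=c[:3];p=np.array(p)/1000
    return np.array([X+p[0]*np.cos(th)-p[1]*np.sin(th),Y+p[0]*np.sin(th)+p[1]*np.cos(th),p[2]])
E
cat > fit.py <<'E'
from h import *
obs=[("s",'c',(-59,100,30),(68,332)),("s",'c',(-59,-100,30),(365,440)),("s",'c',(-59,-100,0),(363,475)),("s",'c',(-59,100,0),(70,360)),("s",'c',(56,-100,30),(437,315)),
("s",'l',(117,0,-100),(472,157)),("s",'l',(117,0,100),(160,64)),("s",'l',(2,0,-100),(445,305)),
("s",'f',(89,1.5,90),(87,226)),("s",'f',(89,1.5,-90),(370,324)),("s",'f',(2,1.5,-90),(358,425)),
("t",'c',(56,-100,30),(366,97)),("t",'c',(-59,-100,30),(568,130)),("t",'c',(-59,100,30),(512,478)),
("t",'l',(117,0,-100),(297,45)),("t",'l',(117,11,-100),(277,43)),("t",'l',(117,0,100),(225,446)),("t",'l',(117,11,100),(208,443)),
("t",'f',(89,0,-90),(532,120)),("t",'f',(89,0,90),(472,465))]
def res(c):
    o=[]
    for v,k,p,uv in obs:
        n,off=("side",(280,105)) if v=="s" else ("top",(165,125))
        if k=='l':p=lid(p[0],p[1],p[2],c[3])
        if k=='f':p=flap(p[0],p[1],p[2],c[4])
        o.append(proj(n,w(p,c))[0]-(np.array(uv)/4+off-0.375))
    return np.array(o).ravel()
r=least_squares(res,[0.45,0.15,1.57,1.6,1.57],loss='soft_l1')
print(r.x,np.degrees(r.x[2])); print(res(r.x).reshape(-1,2))
c=r.x
for n,uv,z in [("top",(211,206),.03),("top",(326,205.5),.02),("top",(331,179),.014),("top",(170,190),.1),("top",(170,230),.2)]: 
    p=ray(n,uv,z);d=p[:2]-c[:2];R=np.array([[np.cos(c[2]),-np.sin(c[2])],[np.sin(c[2]),np.cos(c[2])]])
    print(p, "case:",R.T@d*1000)
np.save("case.npy",c)
E
python3 fit.py
```

```text
[0.4638 0.168  1.3996 1.646  1.557 ] 80.18925746368564
[[-0.7195 -0.1733]
 [ 0.8518  1.6465]
 [ 0.2641  1.0011]
 [-0.7109  1.0796]
 [ 1.0276  0.7016]
 [ 0.0122  1.3883]
 [-0.2636 -0.6129]
 [-0.5118  1.7938]
 [-1.4092 -0.6347]
 [ 0.3247  0.8374]
 [-0.1213  1.6469]
 [-2.4914 -0.9577]
 [-1.9552 -0.9005]
 [-2.8923  1.3459]
 [ 0.1893 -0.0196]
 [-0.2615 -0.3282]
 [ 0.2762  1.1331]
 [-0.9788  0.9499]
 [-0.2173 -1.5279]
 [-0.0874  0.5169]]
[0.4434 0.3002 0.03  ] case: [126.7556  42.6155]
[0.4429 0.0464 0.02  ] case: [-123.4406   -0.095 ]
[0.5028 0.0345 0.014 ] case: [-124.9673  -61.182 ]
[0.4732 0.3669 0.1   ] case: [197.5485  24.635 ]
[0.3915 0.3316 0.2   ] case: [148.8071  99.1242]
```

```bash
sed -i 's/("t",.c.,(56,-100,30),(366,97)),("t",.c.,(-59,-100,30),(568,130)),("t",.c.,(-59,100,30),(512,478)),/("t","c",(-59,-100,0),(569,130)),("t","c",(-59,100,0),(512,479)),/' fit.py; python3 fit.py
cat > ov.py <<'E'
import sys
from h import *
c=np.load("case.npy")
if len(sys.argv)>3: c[3]=float(sys.argv[2]);c[4]=float(sys.argv[3])
k=sys.argv[1]
for n,o,s in(("side",(280,105),(150,150)),("top",(165,125),(200,130))):
    im=cv2.imread(f"pics/{n}{k}.png"); im=im[o[1]:o[1]+s[1],o[0]:o[0]+s[0]]; im=cv2.resize(im,None,fx=4,fy=4,interpolation=2)
    def poly(P,col):
        q=((proj(n,[w(p,c) for p in P])-o)*4+1.5).round().astype(np.int32); cv2.polylines(im,[q],True,col,1)
    for z in(0,30): poly([(-59,-100,z),(56,-100,z),(56,100,z),(-59,100,z)],(0,0,255))
    for t in(0,11): poly([lid(r,t,y,c[3]) for r,y in((2,-100),(117,-100),(117,100),(2,100))],(0,255,0))
    poly([flap(r,1.5,y,c[4]) for r,y in((1,-90),(89,-90),(89,90),(1,90))],(255,0,255))
    cv2.imwrite(f"pics/ov_{n}{k}.png",im)
E
python3 ov.py 0
```

```text
[0.4642 0.1693 1.4017 1.6337 1.5722] 80.30942973046582
[[-0.3784 -0.4363]
 [ 1.2402  1.2269]
 [ 0.645   0.5841]
 [-0.3769  0.8176]
 [ 1.2863  0.2999]
 [ 0.0595  1.3273]
 [-0.2993 -0.573 ]
 [-0.2584  1.3983]
 [-1.3342 -0.541 ]
 [ 0.4847  0.8287]
 [ 0.2509  1.2524]
 [-2.4164  1.0347]
 [-2.4663  0.3538]
 [ 0.1172 -0.0666]
 [-0.3545 -0.3793]
 [ 0.4157  1.1321]
 [-0.8637  0.9612]
 [-0.2894 -1.6861]
 [ 0.0266  0.3864]]
[0.4434 0.3002 0.03  ] case: [125.4885  42.5402]
[0.4429 0.0464 0.02  ] case: [-124.7967    0.3545]
[0.5028 0.0345 0.014 ] case: [-126.4515  -60.7292]
[0.4732 0.3669 0.1   ] case: [196.2436  24.4112]
[0.3915 0.3316 0.2   ] case: [147.6585  99.0025]
```

View pics/ov_side0.png

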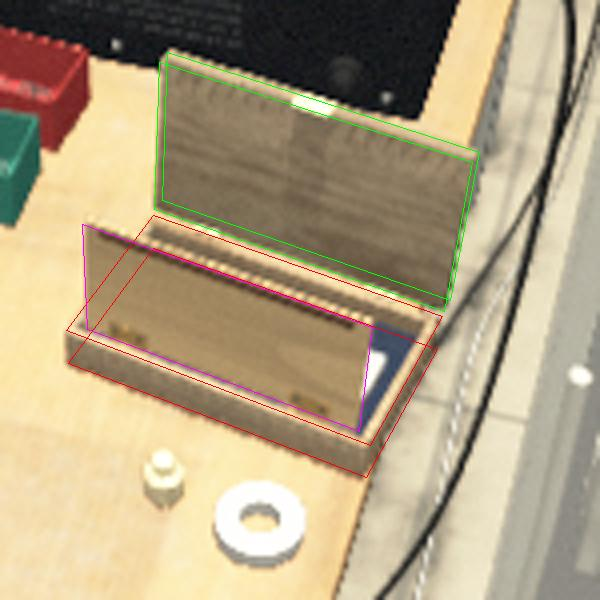

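View pics/ov_top0.png

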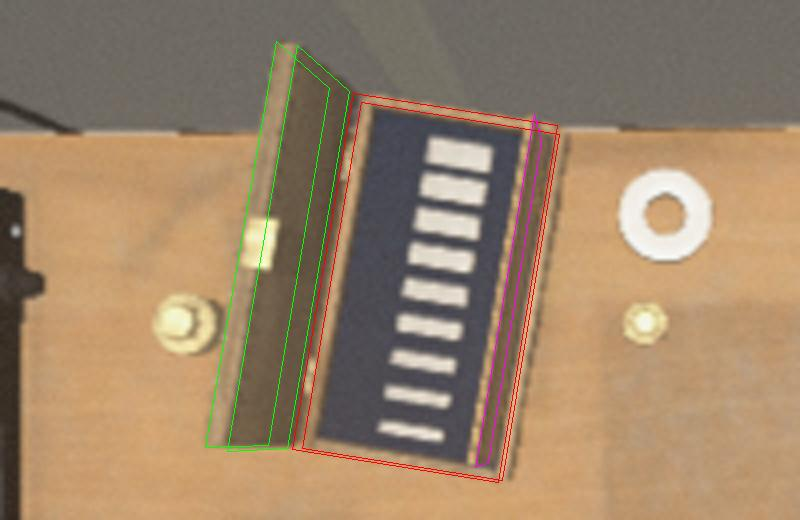

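```bash
sed -i 's/-(np.array(uv)\/4+off-0.375))/-(np.array(uv)\/4+off-0.375)+(c[5:7] if v=="s" else c[7:9]))/; s/return np.array(o).ravel()/return np.r_[np.array(o).ravel(),c[5:]*1.0]/; s/1.57,1.6,1.57\],loss=.soft_l1./1.57,1.6,1.57,0,0,0,0]/; s/print(res(r.x).reshape/print(res(r.x)[:-4].reshape/' fit.py
sed -i 's/obs=\[/obs=[("t","c",(51,-95,30),(373,107)),("t","c",(51,95,30),(318,438)),/' fit.py
python3 fit.py; python3 ov.py 0
```

```text
[ 0.4635  0.167   1.4033  1.6707  1.5326  0.1536 -0.739   1.2289 -0.3072] 80.40338058488474
[[-0.8915 -0.9979]
 [-1.5485  0.9038]
 [-0.8318 -0.5207]
 [ 0.9132  1.1226]
 [ 0.3271  0.4759]
 [-0.8174  0.7307]
 [ 0.9377  0.0944]
 [ 0.3179  0.1059]
 [ 0.0091 -1.6536]
 [-0.5978  1.1736]
 [-1.0856 -1.5703]
 [ 0.7423 -0.3218]
 [-0.0682  1.1024]
 [-0.2332  0.9933]
 [-0.1295  0.3419]
 [ 0.3007 -0.2683]
 [-0.1112 -0.5245]
 [ 0.76    0.9171]
 [-0.4504  0.7545]
 [ 0.3097 -1.9515]
 [ 0.7651  0.1387]]
[0.4434 0.3002 0.03  ] case: [127.9776  41.9778]
[0.4429 0.0464 0.02  ] case: [-122.3765    0.2026]
[0.5028 0.0345 0.014 ] case: [-124.1315  -60.8782]
[0.4732 0.3669 0.1   ] case: [198.7028  23.7329]
[0.3915 0.3316 0.2   ] case: [150.2401  98.4037]
```

View pics/ov_side0.png

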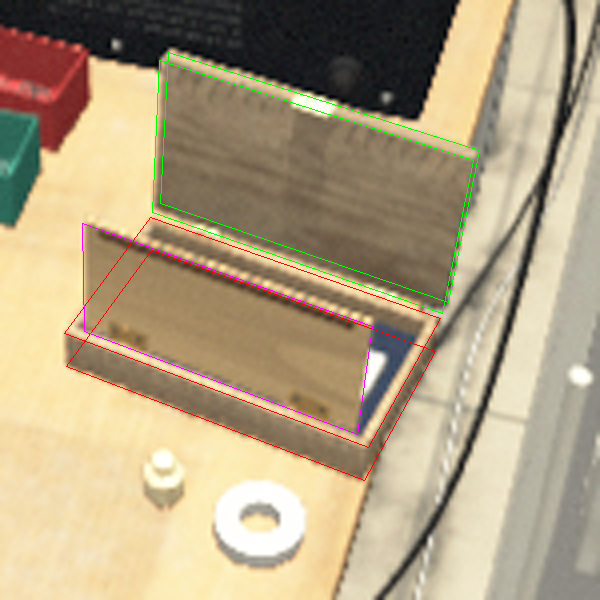

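View pics/ov_top0.png

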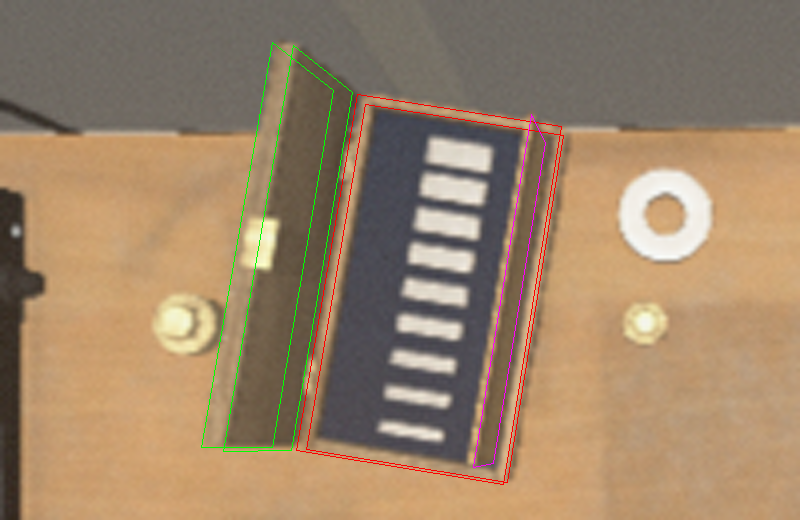

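>>> servo_tool --plan '[[[0, 0, 0], [0, -7.8, 0]], [[0, 0, 0], [0, -7.8, 0]], [[0, 0, 0], [0, -7.8, 0]], [[0, 0, 0], [0, -7.8, 0]], [[0, 0, 0], [0, -7.8, 0]], [[0, 0, 0], [0, -7.8, 0]], [[0, 0, 0], [0, -7.8, 0]], [[0, 0, 0], [0, -7.8, 0]]]' --gripper 0

```text
time_s: 0.9
position: [0.1696, -0.5197, 0.1985]
tool_rot: [[0.992, -0.003, 0.122], [-0.122, 0.013, 0.992], [-0.004, -1.0, 0.013]]
contact_force: [-0.7, -0.1, -0.2]
width: 0.0339
```

```bash
cat > st.py <<'E'
import sys
from h import *
c=np.array([0.4635,0.167,np.radians(80.4)])
s=ctrl.sense();R=s["tool_rot"];p=s["position"]
C=np.array([[np.cos(c[2]),-np.sin(c[2]),0],[np.sin(c[2]),np.cos(c[2]),0],[0,0,1]])
pc=C.T@(p-[c[0],c[1],0])*1000
print("t",round(s["time_s"],2),"pos case mm",pc,"F case",C.T@s["contact_force"],"width",s["width"],"q",s["q"])
want=C@np.array([[0,0,1],[-1,0,0],[0,-1,0]])
print("rot err (tool, deg)",np.degrees(cv2.Rodrigues(R.T@want)[0].ravel()))
for a in sys.argv[1:]:
    t=np.array([float(v) for v in a.split(",")]); print(a,"->tool mm",R.T@C@(t-pc)); pc=t
E
python3 st.py -- 2>/dev/null || python3 st.py -110,0,180 -75,0,93
```

```text
t 0.9 pos case mm [-726.0844  175.249   198.4899] F case [-0.2656  0.6953 -0.2199] width 0.03386819432949023 q [-1.3591  0.0916  1.3798  0.      1.6835 -1.2363]
rot err (tool, deg) [-0.7164  2.5676 -0.2652]
t 0.9 pos case mm [-726.0844  175.249   198.4899] F case [-0.2656  0.6953 -0.2199] width 0.03386819432949023 q [-1.3591  0.0916  1.3798  0.      1.6835 -1.2363]
rot err (tool, deg) [-0.7164  2.5676 -0.2652]
-110,0,180 ->tool mm [202.7676  25.2654 607.3393]
-75,0,93 ->tool mm [ 1.947  87.4261 33.8656]
```

>>> servo_tool --plan '[[[14, 0, 43], [-0.5, 2.5, 0]], [[14, 0, 43], [0, 0, 0]], [[14, 0, 43], [0, 0, 0]], [[14, 0, 43], [0, 0, 0]], [[14, 0, 43], [0, 0, 0]], [[14, 0, 43], [0, 0, 0]], [[14, 0, 43], [0, 0, 0]], [[14, 0, 43], [0, 0, 0]], [[14, 0, 43], [0, 0, 0]], [[14, 0, 43], [0, 0, 0]], [[14, 0, 43], [0, 0, 0]], [[14, 0, 43], [0, 0, 0]], [[14, 0, 43], [0, 0, 0]], [[10, 0, 35], [0, 0, 0]]]'

```text
time_s: 2.3
position: [0.4614, 0.0546, 0.194]
tool_rot: [[0.984, -0.008, 0.175], [-0.175, 0.013, 0.984], [-0.011, -1.0, 0.012]]
contact_force: [-0.0, -0.3, -0.7]
width: 0.0005
```

```bash
python3 st.py -100,0,150 -80,0,98
```

```text
t 2.3 pos case mm [-111.1302  -16.7088  193.9546] F case [-0.2557 -0.0045 -0.6578] width 0.0005230529969789887 q [-0.0143 -0.0965  1.5765  0.0133  1.6701  0.1632]
rot err (tool, deg) [-0.6697 -0.4957 -0.5995]
-100,0,150 ->tool mm [-16.3407  44.2537  10.4717]
-80,0,98 ->tool mm [ 0.3749 52.2283 19.3925]
```

>>> servo_tool --plan '[[[-4, 16, 5], [-0.6, -0.5, -0.6]], [[-4, 16, 5], [0, 0, 0]], [[-4, 16, 5], [0, 0, 0]], [[-4, 16, 5], [0, 0, 0]], [[0, 16, 5], [0, 0, 0]], [[0, 15, 3], [0, 0, 0]], [[0, 0, 0], [0, 0, 0]]]'

```text
time_s: 3.0
position: [0.4484, 0.0925, 0.092]
tool_rot: [[0.988, -0.006, 0.155], [-0.155, 0.002, 0.988], [-0.006, -1.0, 0.001]]
contact_force: [-0.3, -0.6, 0.4]
width: 0.0004
```

```bash
python3 st.py; python3 - <<'E'
from h import *
for n in ("side","top"): cv2.imwrite(f"pics/{n}1.png",ctrl.camera(n)[:,:,::-1])
a=cv2.imread("pics/side1.png")[55:255,260:460]; cv2.imwrite("pics/s1c.png",cv2.resize(a,None,fx=3,fy=3,interpolation=2))
E
```

```text
t 3.0 pos case mm [-75.9728   2.4542  91.9938] F case [-0.611   0.225   0.4237] width 0.0004171544339311757 q [ 0.0779 -0.0633  1.7505  0.002   1.4602  0.2338]
rot err (tool, deg) [-0.0315  0.6558 -0.3539]
```

View pics/s1c.png

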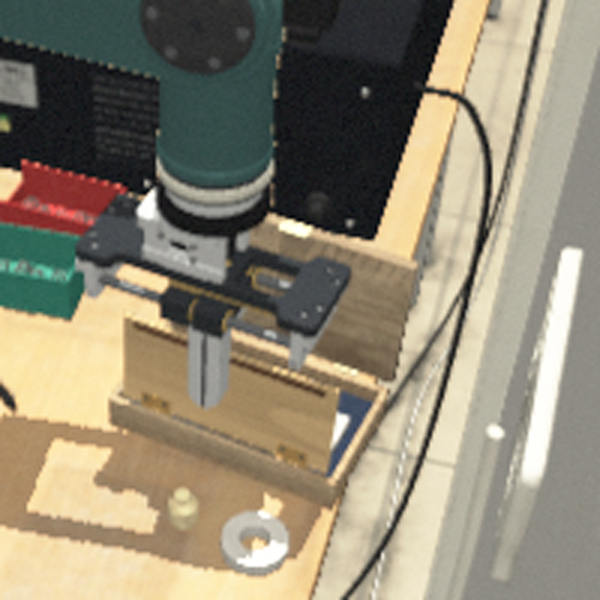

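View pics/top1.png

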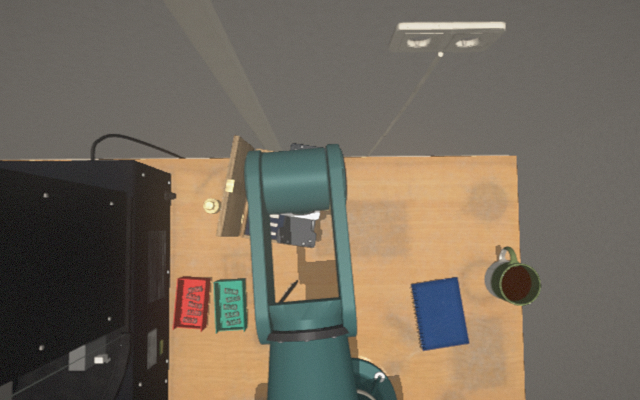

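>>> servo_tool --plan '[[[0, 1, 6], [0, 0.5, 0]], [[0, 1, 6], [0, 0, 0]], [[0, 1, 5], [0, 0, 0]], [[0, 0, 5], [0, 0, 0]], [[0, 1, 5], [0, 0, 0]], [[0, 1, 5], [0, 0, 0]], [[0, 2, 5], [0, 0, 0]], [[0, 2, 5], [0, 0, 0]], [[0, 2, 5], [0, 0, 0]], [[0, 0, 0], [0, 0, 0]]]'

```text
time_s: 4.1
position: [0.4609, 0.1423, 0.0862]
tool_rot: [[0.986, 0.005, 0.166], [-0.166, 0.001, 0.986], [0.004, -1.0, 0.002]]
contact_force: [0.8, -0.5, 0.6]
width: 0.0004
```

```bash
python3 st.py
```

```text
t 4.1 pos case mm [-24.8263  -1.6022  86.2166] F case [-0.3619 -0.899   0.6478] width 0.0004147203998044163 q [ 0.1815 -0.0115  1.7125  0.0004  1.4358  0.3482]
rot err (tool, deg) [-0.1149  0.044   0.2554]
```

>>> servo_tool --plan '[[[0, 4, 3], [0, 0, 0]], [[0, 4, 3], [0, 0, 0]], [[0, 5, 3], [0, 0, 0]], [[0, 5, 3], [0, 0, 0]], [[0, 5, 3], [0, 0, 0]], [[0, 5, 2], [0, 0, 0]], [[0, 5, 2], [0, 0, 0]], [[0, 5, 2], [0, 0, 0]], [[0, 5, 1], [0, 0, 0]], [[0, 0, 0], [0, 0, 0]]]'

```text
time_s: 5.1
position: [0.4655, 0.1666, 0.0395]
tool_rot: [[0.986, 0.005, 0.166], [-0.166, 0.003, 0.986], [0.005, -1.0, 0.004]]
contact_force: [0.8, -0.4, 0.2]
width: 0.0005
```

```bash
python3 st.py
```

```text
t 5.1 pos case mm [-0.0409 -2.0527 39.4758] F case [-0.2154 -0.8278  0.2184] width 0.0005229745320089 q [0.228  0.0553 1.743  0.0015 1.3374 0.3946]
rot err (tool, deg) [-0.2071  0.0327  0.2843]
```

>>> servo_tool --plan '[[[0, 3, 0], [0, 0, 0]], [[0, 3, 0], [0, 0, 0]], [[0, 2, 0], [0, 0, 0]], [[0, 2, 0], [0, 0, 0]], [[0, 2, 0], [0, 0, 0]]]'

```text
time_s: 5.6
position: [0.4659, 0.1669, 0.0297]
tool_rot: [[0.986, 0.006, 0.166], [-0.166, 0.003, 0.986], [0.005, -1.0, 0.004]]
contact_force: [-5.6, -1.7, 16.9]
width: 0.0003
```

```bash
python3 st.py; python3 - <<'E'
from h import *
for n in ("side",): cv2.imwrite(f"pics/{n}2.png",ctrl.camera(n)[:,:,::-1])
a=cv2.imread("pics/side2.png")[55:255,260:460]; cv2.imwrite("pics/s2c.png",cv2.resize(a,None,fx=3,fy=3,interpolation=2))
E
```

```text
t 5.6 pos case mm [ 0.2962 -2.401  29.6926] F case [-2.5819  5.2753 16.8634] width 0.00032586144361521205 q [0.2279 0.0656 1.7532 0.0021 1.3161 0.3946]
rot err (tool, deg) [-0.253   0.0205  0.3081]
```

View pics/s2c.png

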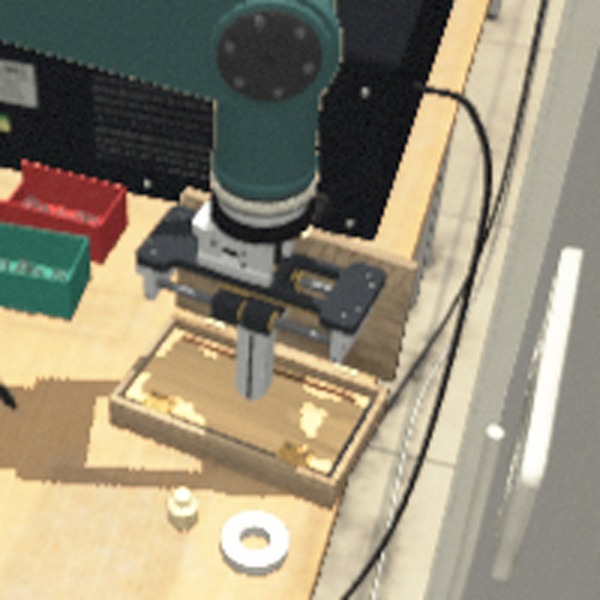

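>>> servo_tool --plan '[[[0, -5, 0], [0, 0, 0]], [[0, -15, -1], [0, 0, 0]], [[0, -30, -1], [0, 0, 0]], [[0, -40, -1], [0, 0, 0]], [[0, -40, 0], [0, 0, 0]], [[0, -40, 0], [0, 0, 0]], [[0, -10, 0], [0, 0, 0]], [[0, 0, 0], [0, 0, 0]]]'

```text
time_s: 6.45
position: [0.4629, 0.1618, 0.2146]
tool_rot: [[0.986, 0.002, 0.167], [-0.167, 0.001, 0.986], [0.002, -1.0, 0.001]]
contact_force: [-0.4, -0.7, -0.0]
width: 0.0007
```

```bash
python3 st.py 118,-35,205 118,-35,125;  python3 - <<'E'
from h import *
for n in ("side","top"): cv2.imwrite(f"pics/{n}3.png",ctrl.camera(n)[:,:,::-1])
a=cv2.imread("pics/side3.png")[55:255,260:460]; cv2.imwrite("pics/s3c.png",cv2.resize(a,None,fx=3,fy=3,interpolation=2))
E
```

```text
t 6.45 pos case mm [ -5.2485  -0.2551 214.5566] F case [-0.7485  0.262  -0.001 ] width 0.0006926245387527705 q [ 0.2205 -0.0497  1.4921  0.0001  1.697   0.3887]
rot err (tool, deg) [-0.0519 -0.0374  0.1181]
118,-35,205 ->tool mm [ 34.6446   9.7399 123.2623]
118,-35,125 ->tool mm [-0.1649 79.9998 -0.0726]
```

View pics/s3c.png

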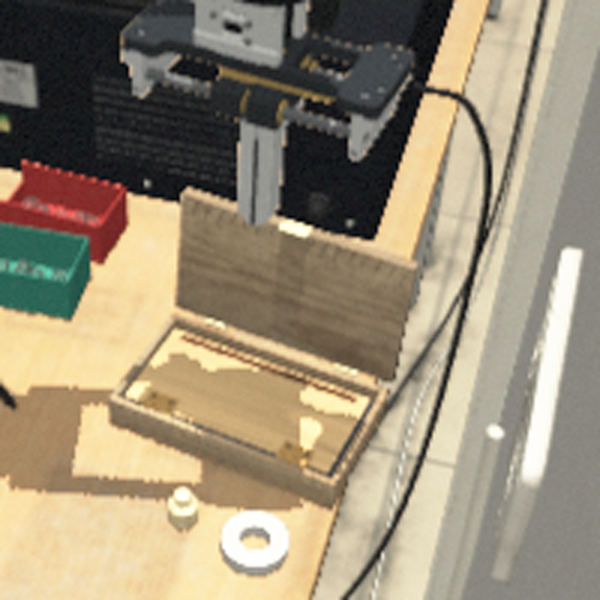

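View pics/top3.png

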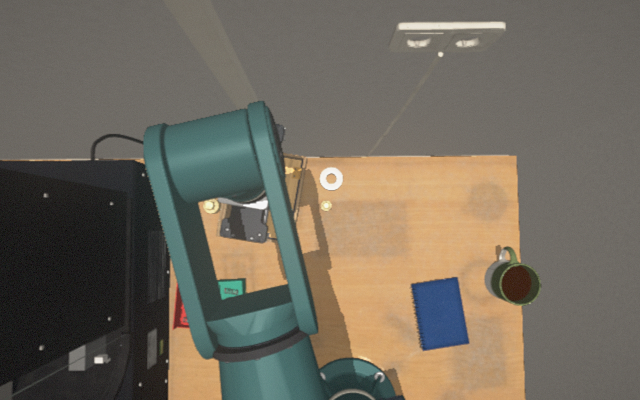

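```bash
python3 - <<'E'
from h import *
for n,uv,z in [("top",(170,200),0),("top",(170,200),0.05),("top",(133,165),.2),("top",(133,165),.15),("side",(384,131),0),("side",(215,92),0),("side",(400,78),.15),("side",(400,78),.2),("side",(365,72),.2),("side",(375,0),.35)]: print(n,uv,z,ray(n,uv,z))
E
```

```text
top (170, 200) 0 [0.4595 0.4012 0.    ]
top (170, 200) 0.05 [0.4561 0.3839 0.05  ]
top (133, 165) 0.2 [0.5103 0.4004 0.2   ]
top (133, 165) 0.15 [0.5179 0.422  0.15  ]
side (384, 131) 0 [0.5116 0.4367 0.    ]
side (215, 92) 0 [-0.034   0.4652  0.    ]
side (400, 78) 0.15 [0.5294 0.4813 0.15  ]
side (400, 78) 0.2 [0.5372 0.4036 0.2   ]
side (365, 72) 0.2 [0.4486 0.4037 0.2   ]
side (375, 0) 0.35 [0.4448 0.4724 0.35  ]
```

```bash
python3 - <<'E'
import cv2
a=cv2.imread("pics/side0.png")[0:140,190:450]; cv2.imwrite("pics/s0m.png",cv2.resize(a,None,fx=3,fy=3,interpolation=2))
E
```

```text
(no output)
```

View pics/s0m.png

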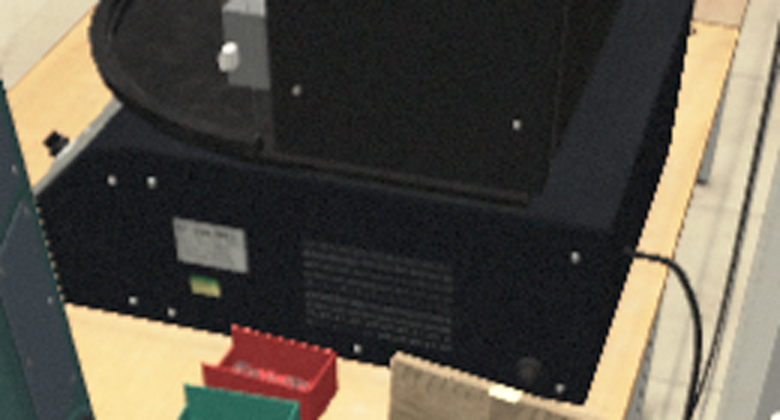

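>>> servo_tool --plan '[[[6, 0, 10], [0, 0, 0]], [[7, 0, 20], [0, 0, 0]], [[7, 0, 25], [0, 0, 0]], [[7, 0, 25], [0, 0, 0]], [[6, 0, 20], [0, 0, 0]], [[0, 0, 12], [0, 0, 0]], [[0, 0, 0], [0, 0, 0]]]'

```text
time_s: 7.25
position: [0.5108, 0.2709, 0.1934]
tool_rot: [[0.985, -0.028, 0.169], [-0.169, -0.009, 0.986], [-0.026, -1.0, -0.014]]
contact_force: [0.6, 0.2, -0.0]
width: 0.0005
```

```bash
python3 st.py 108,-35,122
```

```text
t 7.25 pos case mm [110.3474 -29.2592 193.4347] F case [ 0.291  -0.5296 -0.0304] width 0.0004810223341309734 q [0.3882 0.1752 1.2966 0.0023 1.6991 0.5581]
rot err (tool, deg) [ 0.7742 -0.1186 -1.4941]
108,-35,122 ->tool mm [ 7.6056 71.2858 -1.3693]
```

>>> servo_tool --plan '[[[2, 15, 0], [0.7, 0, -1.4]], [[2, 20, 0], [0, 0, 0]], [[1, 20, 0], [0, 0, 0]], [[0, 15, 0], [0, 0, 0]], [[0, 0, 0], [0, 0, 0]]]'

```text
time_s: 7.75
position: [0.5124, 0.267, 0.1169]
tool_rot: [[0.986, -0.008, 0.169], [-0.169, -0.006, 0.986], [-0.007, -1.0, -0.007]]
contact_force: [-0.9, -0.1, -0.0]
width: 0.0009
```

```bash
python3 st.py 108,-35,122;  python3 - <<'E'
from h import *
for n in ("side","top"): cv2.imwrite(f"pics/{n}4.png",ctrl.camera(n)[:,:,::-1])
a=cv2.imread("pics/side4.png")[35:235,260:460]; cv2.imwrite("pics/s4c.png",cv2.resize(a,None,fx=3,fy=3,interpolation=2))
a=cv2.imread("pics/top4.png")[95:255,115:365]; cv2.imwrite("pics/t4c.png",cv2.resize(a,None,fx=3,fy=3,interpolation=2))
E
```

```text
t 7.75 pos case mm [106.7625 -31.4978 116.899 ] F case [-0.2726  0.8679 -0.0233] width 0.0008722048632016314 q [ 0.3838  0.1889  1.433  -0.0025  1.5289  0.554 ]
rot err (tool, deg) [ 0.3965 -0.1464 -0.3753]
108,-35,122 ->tool mm [ 3.4655 -5.1323  1.211 ]
```

View pics/s4c.png

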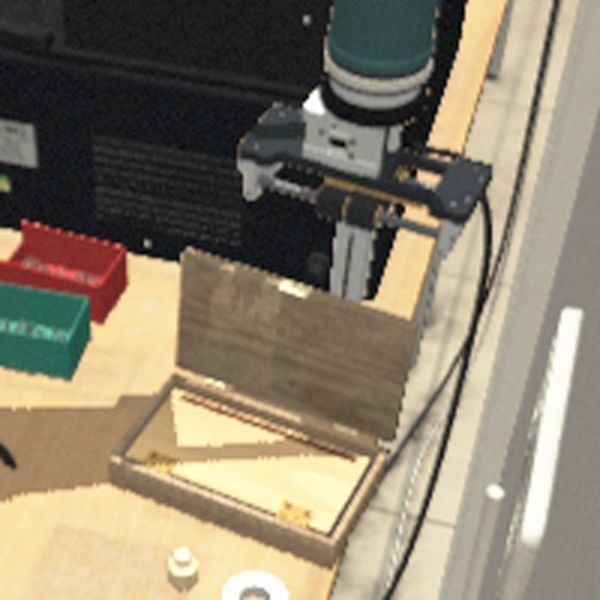

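View pics/t4c.png

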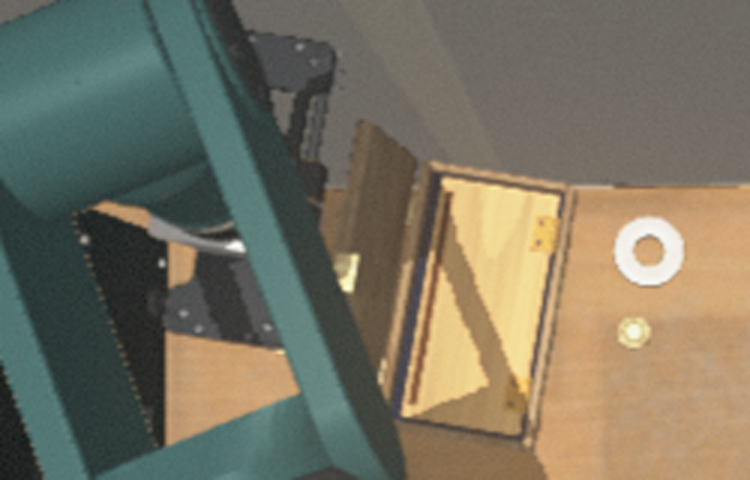

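>>> servo_tool --plan '[[[0, -1, -5], [0.3, 0, -0.3]], [[0, 0, -6], [0, 0, 0]], [[0, -0.5, -6], [0, 0, 0]], [[0, -0.5, -6], [0, 0, 0]], [[0, -0.5, -6], [0, 0, 0]], [[0, 0, -6], [0, 0, 0]], [[0, 0, -6], [0, 0, 0]], [[0, 0, -6], [0, 0, 0]], [[0, 0, -6], [0, 0, 0]], [[0, 0, -6], [0, 0, 0]]]'

```text
time_s: 8.85
position: [0.5049, 0.2077, 0.1269]
tool_rot: [[0.986, 0.011, 0.168], [-0.168, 0.009, 0.986], [0.009, -1.0, 0.01]]
contact_force: [0.6, 2.4, -1.9]
width: 0.0006
```

```bash
python3 st.py
```

```text
t 8.85 pos case mm [ 47.059  -33.9991 126.883 ] F case [ 2.4875 -0.2113 -1.9376] width 0.0005774988383441692 q [0.2831 0.0964 1.5173 0.0053 1.5149 0.4518]
rot err (tool, deg) [-0.5983 -0.0859  0.5383]
```

>>> servo_tool --plan '[[[0, 3, -6], [-0.5, 0, 0.5]], [[0, 3, -6], [0, 0, 0]], [[0, 3, -6], [0, 0, 0]], [[0, 3, -5], [0, 0, 0]], [[0, 3, -5], [0, 0, 0]], [[0, 3, -5], [0, 0, 0]], [[0, 3.5, -4.5], [0, 0, 0]], [[0, 3.5, -4.5], [0, 0, 0]], [[0, 3.5, -4], [0, 0, 0]]]'

```text
time_s: 9.75
position: [0.4968, 0.157, 0.0972]
tool_rot: [[0.986, 0.001, 0.169], [-0.169, -0.001, 0.986], [0.002, -1.0, -0.001]]
contact_force: [1.5, 1.1, -0.2]
width: 0.0003
```

```bash
python3 st.py
```

```text
t 9.75 pos case mm [ -4.2984 -34.5501  97.2293] F case [ 1.3073 -1.3021 -0.2016] width 0.00028593509443179265 q [ 0.198   0.0694  1.6067 -0.0011  1.4643  0.368 ]
rot err (tool, deg) [ 0.035  -0.1365  0.0909]
```

>>> servo_tool --plan '[[[0, 4.5, -3.5], [0, 0, 0]], [[0, 4.5, -3.5], [0, 0, 0]], [[0, 5, -3], [0, 0, 0]], [[0, 5, -3], [0, 0, 0]], [[0, 5, -2.5], [0, 0, 0]], [[0, 5, -2], [0, 0, 0]], [[0, 5, -2], [0, 0, 0]], [[0, 5, -2], [0, 0, 0]], [[0, 4, -1], [0, 0, 0]]]'

```text
time_s: 10.65
position: [0.4926, 0.1319, 0.0499]
tool_rot: [[0.986, 0.001, 0.169], [-0.169, -0.002, 0.986], [0.001, -1.0, -0.002]]
contact_force: [0.1, 1.1, 0.3]
width: 0.0001
```

```bash
python3 st.py
```

```text
t 10.65 pos case mm [-29.7513 -34.5105  49.8654] F case [1.1076 0.1178 0.2669] width 7.014790515899008e-05 q [ 0.1521  0.0836  1.6905 -0.0025  1.367   0.3227]
rot err (tool, deg) [ 0.1212 -0.1466  0.0724]
```

>>> servo_tool --plan '[[[0, 3, 0], [0, 0, 0]], [[0, 3, 0], [0, 0, 0]], [[0, 2, 0], [0, 0, 0]], [[0, 2, 0], [0, 0, 0]], [[0, 2, 0], [0, 0, 0]]]'

```text
time_s: 11.15
position: [0.4925, 0.1309, 0.0426]
tool_rot: [[0.986, 0.0, 0.169], [-0.169, -0.005, 0.986], [0.001, -1.0, -0.004]]
contact_force: [-4.7, -0.8, 10.3]
width: 0.0007
```

```bash
python3 st.py
```

```text
t 11.15 pos case mm [-30.7506 -34.5946  42.5727] F case [-1.5421  4.543  10.3121] width 0.000688108506818184 q [ 0.1517  0.0905  1.6987 -0.0047  1.3527  0.3227]
rot err (tool, deg) [ 0.2526 -0.14    0.0699]
```

>>> servo_tool --plan '[[[0, 2.5, 0], [0, 0, 0]], [[0, 3, 0], [0, 0, 0]], [[0, 3, 0], [0, 0, 0]]]'

```text
time_s: 11.45
position: [0.4925, 0.1309, 0.0425]
tool_rot: [[0.986, 0.001, 0.168], [-0.168, -0.005, 0.986], [0.002, -1.0, -0.005]]
contact_force: [-6.3, -1.4, 14.7]
width: 0.0006
```

```bash
python3 st.py
```

```text
t 11.45 pos case mm [-30.7462 -34.6064  42.4757] F case [-2.4126  6.0224 14.6934] width 0.0006291179246437583 q [ 0.1522  0.09    1.6993 -0.0055  1.3516  0.3227]
rot err (tool, deg) [ 0.2817 -0.0974  0.1291]
```

>>> servo_tool --plan '[[[0, -5, 0], [0, 0, 0]], [[0, -20, 0], [0, 0, 0]], [[0, -40, 0], [0, 0, 0]], [[0, -40, 0], [0, 0, 0]], [[0, -40, 0], [0, 0, 0]], [[0, -30, -10], [0, 0, 0]], [[0, -5, -40], [0, 0, 0]], [[0, 0, -45], [0, 0, 0]], [[0, 0, -45], [0, 0, 0]], [[0, 0, -45], [0, 0, 0]], [[0, 0, -45], [0, 0, 0]], [[0, 0, -30], [0, 0, 0]], [[0, 0, -10], [0, 0, 0]], [[0, 0, 0], [0, 0, 0]], [[0, 0, 0], [0, 0, 0]]]'

```text
time_s: 12.95
position: [0.4471, -0.1419, 0.2309]
tool_rot: [[0.987, 0.005, 0.163], [-0.163, -0.007, 0.987], [0.006, -1.0, -0.006]]
contact_force: [-0.1, 0.7, 0.2]
width: 0.0006
```

```bash
python3 st.py;  python3 - <<'E'
from h import *
for n in ("side","top"): cv2.imwrite(f"pics/{n}5.png",ctrl.camera(n)[:,:,::-1])
E
python3 ov.py 5 0 0
```

```text
t 12.95 pos case mm [-307.3239  -35.3802  230.8978] F case [0.6254 0.2215 0.1905] width 0.0005600452419625946 q [-0.4253 -0.1032  1.5099 -0.004   1.7276 -0.2625]
rot err (tool, deg) [0.329  0.2336 0.3457]
```

View pics/ov_side5.png

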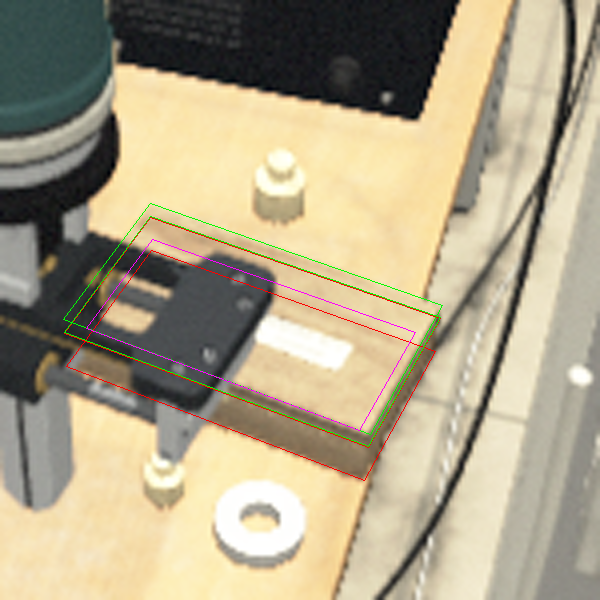

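View pics/ov_top5.png

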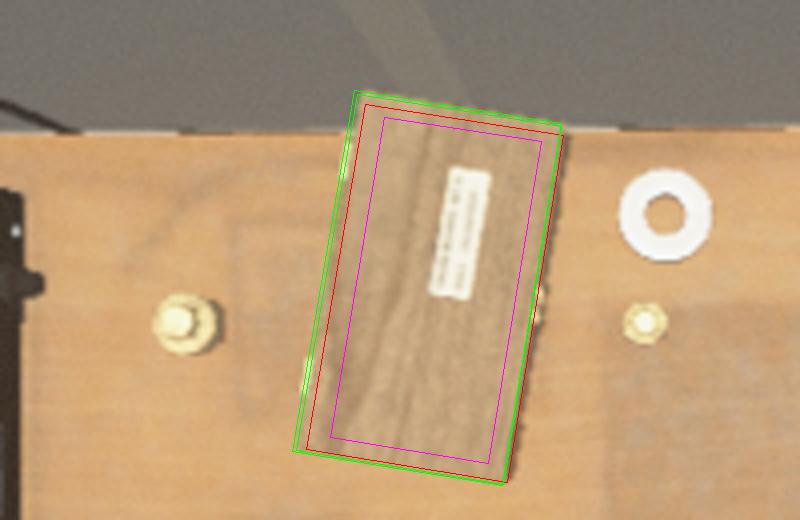

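View pics/side5.png

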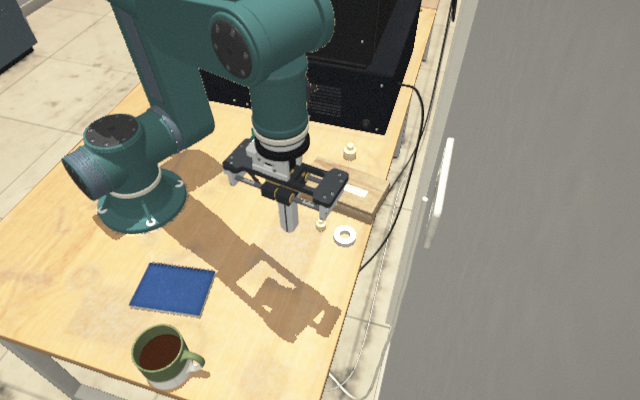

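```bash
python3 -c "
from plant import ctrl
print(ctrl.sign_off())"
```

```text
the job is handed in; nothing more can be done
None
```

The keeper flap is down flat and the lid is shut over it, in the order asked. I handed the job in at about 13 s of the 48 s allowed. I pushed with the closed fingertips only, and nothing was pinched or lifted.

- **Flap:** I pushed it down while the lid still stood open. It stopped at a fingertip height of 29.7 mm (nominal 29) with about 17 N. A picture then showed it flat inside the rim.
- **Lid:** I pushed it over from behind and down. It stopped at 42.5 mm (nominal 42), and a harder push up to about 15 N moved it no further.
- **Last pictures:** The top view shows the lid matching the outline for fully shut. In both views the small weight and the ring are at the same pixels as at the start, and so is the large weight in the top view. The side view of the shut case was partly hidden by the gripper.
- **Robot:** It finished about 0.3 m from the case at 0.23 m height, touching nothing.

One thing disagreed: the two cameras differed by about 2 pixels (4 to 5 mm) on where the case stands. I allowed for this with small per-camera offsets. I checked both end stops by contact force, not by the pictures alone.

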